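# Slide a tall battery pack into its locating corner

## Robot

A 7-joint arm with a two-finger parallel gripper is mounted at the origin on the work surface; the furniture and walls round the work are solid. World frame = base frame: x ahead of the robot, y to its left, z up, the work surface at z = 0. Lengths are in m, angles in rad, forces in N, time in s.
With the tool pointing down it reaches from about 0.35 to 0.9 m from the base axis. Payload 19.9 kg.
Tool frame: the origin (TCP) lies between the finger pads; the fingertips stand 19 mm ahead of it and the grasp point (between the pads) is the TCP; z points along the fingers, y is the line along which they close (so a half turn about z gives the same grasp; the last joint's range is limited). The gripper opens to 94 mm and grips with 3 to 60 N. Pads are 16 mm wide; open, the fingers measure 119 mm over their backs; the gripper's body (75 mm by 177 mm) begins 78 mm behind the grasp point.
Start: joints at [-1.347, 0.417, -0.01, 1.614, 0.005, 1.111, -0.053], TCP at [0.164, 0.603, 0.224] pointing down, gripper open.
Joint ranges: [-2.81, 2.81], [-0.39, 2.02], [-1.27, 1.25], [0.06, 2.57], [-1.19, 4.33], [0.19, 2], [-2.82, 2.82]. Speed limits (rad/s): [1.89, 1.89, 2.39, 2.39, 3.01, 3.01, 3.01].

## Interface

Orientations are given as a 3x3 rotation matrix whose columns are the frame's x, y, z axes.
In Python, from rig import robot gives the robot as it stands. Calls block until the motion is done:
- robot.move_ptp(position, orientation): joint-space move of the TCP to a pose.
- robot.move_linear(position, velocity=0.15, frame=None, threshold=None): straight line of the TCP; frame=None keeps the orientation; velocity is the mean speed in m/s. With threshold (N) it stops when the force on the tool has changed by that much, and returns True; else False.
- robot.goto_joints(angles): joint-space move.
- robot.gripper_to(opening): finger opening in m; the grip force is fixed at half the most; returns when the fingers have stopped.
- robot.pause(seconds).
- robot.ik(position, orientation): joint angles nearest the present ones, or None.
- robot.get_state(): the state.
- robot.grab_frame(name): name is "scene" or "top" or "wrist"; returns the picture (420x560x3 uint8, red, green, blue); there is no depth.
- robot.camera_info(name): a dict with "fx", "fy", "cx", "cy" (pixels), "rvec" (rotation vector, rad) and "tvec" (3), from world to camera coordinates, as OpenCV has them. Camera axes: x right, y down, z forward; pixel columns grow to the right and rows downward; lengths in m; the calibration is good to about 2 mm. A picture is of the moment at which its call begins: read the wrist's pose just before it. camera_info takes no time and is no camera call; for the wrist camera it gives the pose at the moment of the call.
A pose or a line that the arm cannot do raises robot.PlanningError and nothing moves.
- robot.sign_off(): hands the job in; it is judged then, once.
The state is a dict: "time": time; "qpos": joint angles; "joint_vel": joint speeds; "effort": joint torques, N m; "ee_pos": TCP position; "tool_rot": TCP orientation; "force": force on the tool from outside, world axes, zero at the start; "moment": the same for the moment, N m; "opening": finger opening in m; "grasp_force": force on a finger pad.
Only numpy, scipy, OpenCV 4.12 (cv2) and the standard library are available. Lean on these libraries where they do the work, as an engineer would, in place of code of your own. Each camera call takes 0.05 s, during which the arm holds its last target. There are 200 camera calls.

## Task

Slide the tall battery pack across the bench into the steel corner, so that its wooden skid sits square and snug against both the side fence and the end stop. Push it low, only on the edge of the wooden skid: do not touch the case or its handle, do not lift or tip the pack, and leave the tape, the bottle and the connector block where they are.

Things in the scene. Friction and masses are not known exactly. Their poses are not given: they have to be found in the camera images.
- skid: The battery pack's base: a plywood block 140 mm (its x) by 130 mm (its y) by 40 mm high, lying loose on the bench; the whole pack weighs about 0.9 kg and slides at about 5 N. Origin at the centre of its underside, x and y axes along its edges, z up. It starts turned less than 0.35 rad from the world axes.
- case: Tall slim grey case with black lid and arched handle, bolted upright on the middle of the skid (same axes, origin 40 mm above the skid's). Foot plate 76 mm (x) by 66 mm (y), case 64 x 54, lid 68 x 58 mm. Lid top 224 mm and handle top 257 mm above the bench. 32 mm of bare skid stands out round it. Not to be touched.
- corner: Dark steel L bolted to the bench: bars 6 mm thick, 30 mm high, with 28 mm wide flanges outside. Origin at the inside corner; frame turned less than 0.2 rad from the world's. Side fence: inner face is its plane y = 0, 220 mm along -x. End stop: inner face is its plane x = 0, 110 mm along -y. The pack belongs in x < 0, y < 0, and starts in the open to the right of it and nearer the robot.
- tape: Bystander: black roll of tape lying flat, 78 mm across, 19 mm high, origin at the centre of its underside.
- conn: Bystander: black connector block, 62 x 106 x 70 mm, standing to the left of the corner, origin at the centre of its underside.
- bottle: Bystander: small blue bottle with a white nozzle, 38 mm wide, 120 mm tall, standing at the far right of the corner, origin at the centre of its underside.
- home (a point): Point on the bench, fixed in the corner, where the skid's origin lies when the skid is snug against both bars: x = -70, y = -65 mm in the corner's frame, axes parallel to the corner's.

How it is judged:
By the outcome, as a careful person would: the job done as asked, in the order asked, and still so for the second after the job is handed in, with the robot touching nothing.
It also fails if it takes over 72 s, if anything falls off the work surface, if the arm or the gripper's body presses on something with over 40 N, if the wrist force passes 120 N, or if a joint passes its speed limit or range.

## Working session

There is one attempt and no reset: what is moved stays moved. The work goes in short steps, each a Python script; the robot and the scene stay as the last script left them, time stands still between calls to the robot, and variables do not carry over. Pictures are saved under pics/ and viewed, at most 10 in all, crops included, and the job is handed in when it is done.

```bash
ls; mkdir -p pics; python3 - <<'E'
from rig import robot
import cv2,numpy as np
for n in("scene","top"):
    cv2.imwrite(f"pics/{n}0.png",cv2.resize(robot.grab_frame(n)[:,:,::-1],(800,600),interpolation=cv2.INTER_CUBIC))
    print(n,robot.camera_info(n))
print(robot.get_state())
E
```

```text
pics
scene {'fx': 475.89597904329986, 'fy': 475.89597904329986, 'cx': 282.13354688932964, 'cy': 217.20996234479875, 'rvec': array([ 2.17986004, -0.49166672,  0.23184806]), 'tvec': array([-0.58229672,  0.22053995,  1.22369473])}
top {'fx': 435.9508342141458, 'fy': 435.9508342141458, 'cx': 280.9770767792436, 'cy': 207.9023094213303, 'rvec': array([ 2.149036  , -2.14769552,  0.18045159]), 'tvec': array([-0.00749326,  0.6677188 ,  1.3883904 ])}
{'time': 0.1, 'qpos': array([-1.34750081,  0.41791431, -0.01027901,  1.61410151,  0.00470738,
        1.11069889, -0.05299263]), 'joint_vel': array([ 0.00047972, -0.00057702, -0.00138754, -0.00263586,  0.00022561,
        0.00149372, -0.0016286 ]), 'effort': array([ 6.88462706e-05, -8.52588701e+01,  6.38587698e-01, -4.26692498e+01,
       -4.89610573e-02,  1.65103585e-02,  1.80469851e-04]), 'ee_pos': array([0.16351256, 0.6029061 , 0.22389317]), 'tool_rot': array([[-9.65145170e-01,  2.61715046e-01, -1.88011024e-04],
       [ 2.61715094e-01,  9.65144568e-01, -1.08280432e-03],
       [-1.01928364e-04, -1.09426868e-03, -9.99999396e-01]]), 'force': array([ 0.47034484, -0.53471823, -0.16809136]), 'moment': array([ 0.07590404, -0.02641625, -0.01800823]), 'grasp_force': 0.0, 'opening': 0.09389807023421387}
```

View pics/scene0.png

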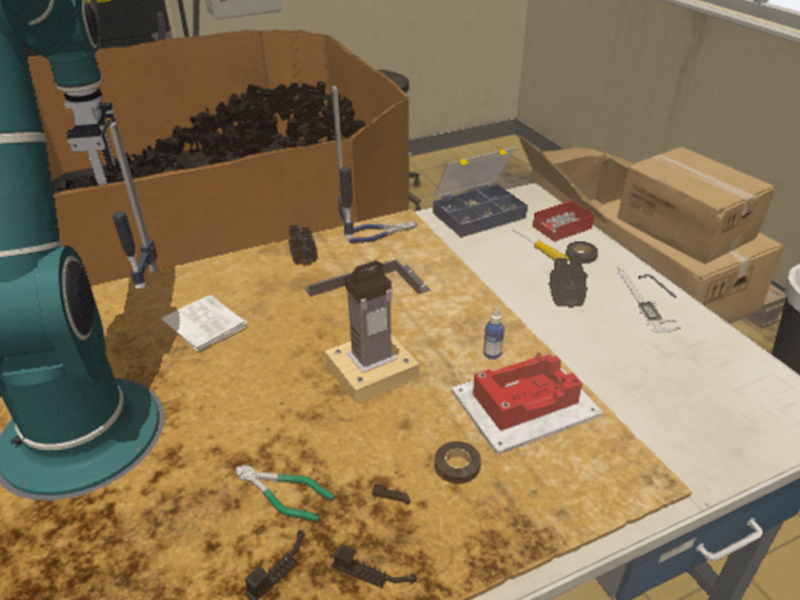

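View pics/top0.png

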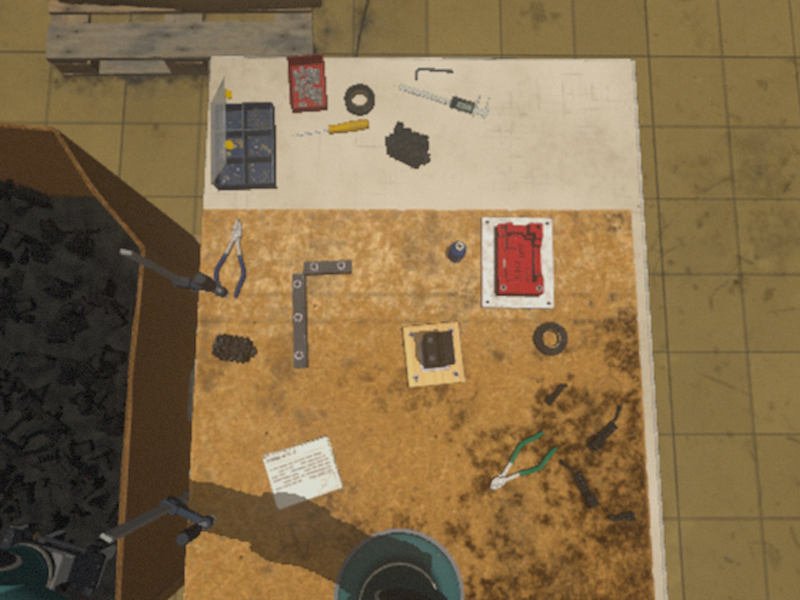

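The scene view and top view show the pack at top (434,353) on the 800x600 picture and the corner at about (307,272). I'll enlarge both.

```bash
python3 - <<'E'
import cv2
from rig import robot
f=robot.grab_frame("top")[170:290,190:350,::-1]
cv2.imwrite("pics/topc.png",cv2.resize(f,None,fx=5,fy=5,interpolation=cv2.INTER_CUBIC))
f=robot.grab_frame("scene")[165:285,205:365,::-1]
cv2.imwrite("pics/scenec.png",cv2.resize(f,None,fx=5,fy=5,interpolation=cv2.INTER_CUBIC))
E
```

```text
(no output)
```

View pics/topc.png

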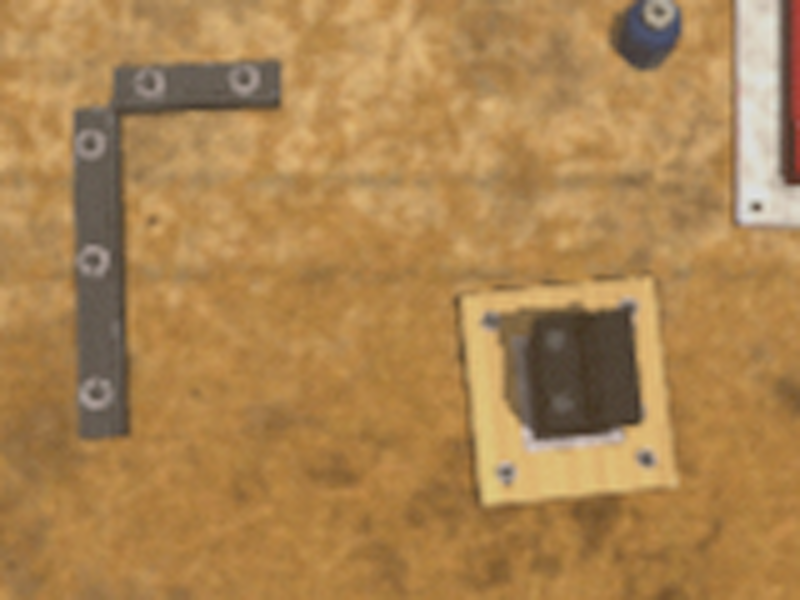

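View pics/scenec.png

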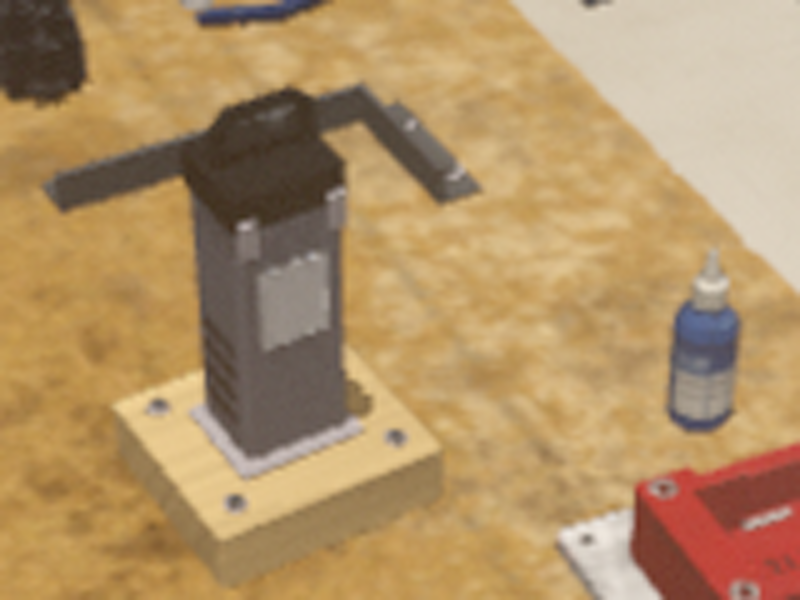

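Top crop: skid top corners are at (457,293), (655,275), (680,485), (485,505). The fence's inner foot runs (119,109)→(128,437), and the stop's (118,110)→(280,105). Scene crop: skid top corners are at left (113,407), front (225,545), right (443,450).

```bash
cat > h.py <<'E'
from rig import robot
import numpy as np, cv2
def cam(n):
    c=robot.camera_info(n); K=np.array([[c['fx'],0,c['cx']],[0,c['fy'],c['cy']],[0,0,1.]])
    return K,cv2.Rodrigues(c['rvec'])[0],c['tvec']
def onplane(n,uv,z):
    K,R,t=cam(n); uv=np.atleast_2d(uv).astype(float); C=-R.T@t
    d=(R.T@np.linalg.inv(K)@np.c_[uv,np.ones(len(uv))].T).T
    return C+d*((z-C[2])/d[:,2])[:,None]
def tri(a,ua,b,ub):
    P=[]
    for n in(a,b):
        K,R,t=cam(n); P.append(K@np.c_[R,t])
    X=cv2.triangulatePoints(P[0],P[1],np.float64(ua).T,np.float64(ub).T); return (X[:3]/X[3]).T
E
python3 - <<'E'
from h import *
np.set_printoptions(precision=4,suppress=True)
T=lambda p:(np.array(p)+.5)/5-.5+[190,170]
S=lambda p:(np.array(p)+.5)/5-.5+[205,165]
sk=T([(457,293),(655,275),(680,485),(485,505)])  # far-left, far-right, near-right, near-left
print("skid tri\n",tri("top",sk[[3,2,1]],"scene",S([(113,407),(225,545),(443,450)])))
w=onplane("top",sk,.04);print(w,w.mean(0))
print("yaw",[np.arctan2(*(v[[1,0]])) for v in (w[0]-w[3],w[1]-w[2])],np.linalg.norm(w[0]-w[3]),np.linalg.norm(w[0]-w[1]))
K,R,t=cam("top");print("cam",-R.T@t)
c=onplane("top",T([(119,109),(128,437),(118,110),(280,105)]),0);print("corner z0\n",c)
c3=onplane("top",T([(119,109),(128,437),(118,110),(280,105)]),.03);print("corner z.03\n",c3)
print("scene fence/stop top", onplane("scene",S([(45,185),(365,88),(362,88),(443,198)]),.03))
print("bottle",onplane("scene",S((700,425)),0),"tape",onplane("top",np.array([[550*.7,339*.7]]),.01))
E
```

```text
skid tri
 [[ 0.4622 -0.0253  0.0395]
 [ 0.4766 -0.1533  0.0382]
 [ 0.613  -0.1383  0.0399]]
[[ 0.6016 -0.0073  0.04  ]
 [ 0.6137 -0.1385  0.04  ]
 [ 0.4758 -0.1529  0.04  ]
 [ 0.4629 -0.0255  0.04  ]] [ 0.5385 -0.081   0.04  ]
yaw [np.float64(0.1302620460414788), np.float64(0.10378341547924148)] 0.1398968277692008 0.13178981261995829
cam [0.4481 0.0136 1.474 ]
corner z0
 [[0.7326 0.2242 0.    ]
 [0.5085 0.213  0.    ]
 [0.7319 0.2249 0.    ]
 [0.7356 0.1138 0.    ]]
corner z.03
 [[0.7268 0.2199 0.03  ]
 [0.5073 0.2089 0.03  ]
 [0.7261 0.2206 0.03  ]
 [0.7298 0.1118 0.03  ]]
scene fence/stop top [[0.4998 0.2089 0.03  ]
 [0.7313 0.222  0.03  ]
 [0.7295 0.2229 0.03  ]
 [0.7227 0.0853 0.03  ]]
bottle [[ 0.776  -0.1437  0.    ]] tape [[ 0.5743 -0.3587  0.01  ]]
```

```bash
cat >> h.py <<'E'
YAW=0.043; O=np.array([.732,.224,0]); TILT=0.3
ux=np.array([np.cos(YAW),np.sin(YAW),0]); uy=np.array([-ux[1],ux[0],0]); uz=np.array([0,0,1.])
OFF=.019*np.sin(TILT)+.008*np.cos(TILT); ZT=.012+.019*np.cos(TILT)
def W(x,y,z): return O+x*ux+y*uy+z*uz
def frame(f,s):   # push direction f, tool leaning back; s picks the half turn
    z=-uz*np.cos(TILT)+f*np.sin(TILT); x=s*(f*np.cos(TILT)+uz*np.sin(TILT)); return np.c_[x,np.cross(z,x),z]
E
python3 - <<'E'
from h import *
np.set_printoptions(precision=3,suppress=True)
print("clamp2 top",tri("top",[(87.5,175)],"scene",[(335*.7,88*.7)]))
print("clamp bases",onplane("scene",np.array([(140,285),(350,235)])*.7,0), onplane("scene",np.array([(110,115)])*.7,.25),onplane("scene",np.array([(110,115)])*.7,.3))
s=robot.get_state()
print("up",robot.ik(s['ee_pos']+[0,0,.2],s['tool_rot']))
for nm,f,p in(("B",uy,W(-.207,-.40,ZT)),("Bhi",uy,W(-.207,-.42,.4)),("Bend",uy,W(-.207,-.147,ZT)),("D",uy,W(-.07,-.145,ZT)),("Dhi",uy,W(-.07,-.18,.3)),("C",ux,W(-.32,-.065,ZT)),("Chi",ux,W(-.33,-.065,.35)),("Cend",ux,W(-.153,-.065,ZT))):
    for sg in(1,-1): print(nm,sg,p,robot.ik(p,frame(f,sg)))
E
```

```text
clamp2 top [[0.706 0.502 0.357]]
clamp bases [[0.166 0.43  0.   ]
 [0.691 0.424 0.   ]] [[0.212 0.863 0.25 ]] [[0.209 0.723 0.3  ]]
up [-1.354  0.315 -0.002  1.315  0.001  1.513 -0.05 ]
B 1 [ 0.542 -0.185  0.03 ] [-0.19   0.867  0.874  1.797 -0.983  1.175  1.193]
B -1 [ 0.542 -0.185  0.03 ] [-0.296  1.002  1.077  1.8   -1.138  1.321 -1.853]
Bhi 1 [ 0.543 -0.205  0.4  ] [-0.301  0.522  1.159  1.417 -0.668  1.736  0.869]
Bhi -1 [ 0.543 -0.205  0.4  ] [-0.269  0.488  1.083  1.417 -0.629  1.713 -2.307]
Bend 1 [0.532 0.068 0.03 ] [-0.383  0.608  0.468  1.985 -0.824  0.81   0.701]
Bend -1 [0.532 0.068 0.03 ] [-0.687  0.776  0.896  1.994 -1.112  1.031 -2.226]
D 1 [0.668 0.076 0.03 ] [-0.338  0.791  0.464  1.624 -0.788  0.968  0.568]
D -1 [0.668 0.076 0.03 ] [-0.594  0.958  0.895  1.634 -1.125  1.187 -2.378]
Dhi 1 [0.67  0.041 0.3  ] [-0.499  0.583  0.829  1.42  -0.71   1.449  0.445]
Dhi -1 [0.67  0.041 0.3  ] [-0.617  0.687  1.082  1.424 -0.865  1.541 -2.595]
C 1 [0.415 0.145 0.03 ] [-0.494  0.337 -0.007  2.401  0.791  0.188 -2.792]
C -1 [0.415 0.145 0.03 ] [-0.494  0.337 -0.007  2.401  0.791  0.188  0.349]
Chi 1 [0.405 0.145 0.35 ] [-0.881 -0.251  0.3    2.078  0.26   1.057 -2.209]
Chi -1 [0.405 0.145 0.35 ] [-0.991 -0.266  0.386  2.08   0.295  1.068  0.898]
Cend 1 [0.582 0.152 0.03 ] [-0.722  0.572  0.453  2.046 -0.484  0.315 -1.454]
Cend -1 [0.582 0.152 0.03 ] [-0.442  0.528  0.106  2.037  0.132  0.296  1.135]
```

```bash
sed -i 's/TILT=0.3/TILT=0.2/' h.py; python3 - <<'E'
from h import *
np.set_printoptions(precision=3,suppress=True)
print("C",[robot.ik(W(-.31,-.065,z),frame(ux,s)) for z in(ZT,.3) for s in(1,-1)])
s=robot.get_state()
robot.move_linear(s['ee_pos']+[0,0,.23],.25)
robot.gripper_to(.08)
robot.move_ptp(W(-.207,-.41,.40),frame(uy,1))
print(robot.get_state()['qpos'],robot.get_state()['time'])
robot.move_linear(W(-.207,-.41,ZT),.2)
cv2.imwrite("pics/b0.png",robot.grab_frame("scene")[:,:,::-1])
s=robot.get_state();print(s['ee_pos'],s['force'],s['time'],s['opening'])
E
```

```text
C [array([-0.993,  0.431,  0.62 ,  2.33 , -0.576,  0.312, -1.43 ]), array([-0.598,  0.365,  0.162,  2.319,  0.079,  0.279,  1.088]), array([-0.962, -0.121,  0.469,  2.068,  0.167,  1.007, -2.096]), array([-0.884, -0.114,  0.398,  2.066,  0.153,  1.004,  1.059])]
[-0.421  0.491  1.21   1.456 -0.594  1.653  0.821] 4.8167
[ 0.543 -0.195  0.031] [ 0.295  0.047 -0.455] 6.8667 0.08003124457049388
```

View pics/b0.png

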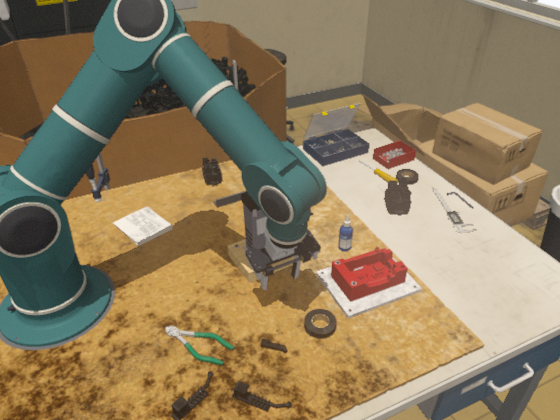

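The picture shows the fingers down at (265-295,275), just off the right side of the skid. I'll creep in to first contact and check clearance from the case.

```bash
python3 - <<'E'
from h import *
np.set_printoptions(precision=4,suppress=True)
r=robot.move_linear(W(-.207,-.36,ZT),.05,threshold=3)
s=robot.get_state();d=s['ee_pos']-O;print(r,d@ux,d@uy,s['force'],s['moment'],s['time'])
a=robot.grab_frame("scene")[120:300,190:350];b=robot.grab_frame("top")[150:330,200:360]
cv2.imwrite("pics/b1.png",cv2.resize(np.hstack([a,b]),None,fx=2.5,fy=2.5,interpolation=cv2.INTER_CUBIC)[:,:,::-1])
E
```

```text
True -0.2070200434464891 -0.37260442077866024 [-0.2213  0.705   0.0115] [-0.2305  0.0744  0.0029] 7.5833
```

View pics/b1.png

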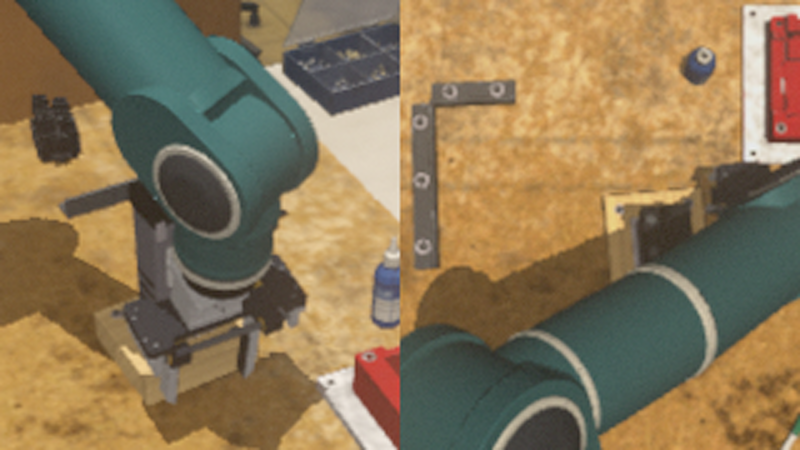

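The left half shows the fingers at the skid's right edge (crop 165-250,380), with the gripper body clear of the case. Now pushing.

```bash
python3 - <<'E'
from h import *
np.set_printoptions(precision=4,suppress=True)
for y,v in((-.35,.04),(-.146,.06)):
    r=robot.move_linear(W(-.207,y,ZT),v,threshold=18)
    s=robot.get_state();d=s['ee_pos']-O;print(r,d@ux,d@uy,s['force'],s['moment'],s['time'])
    if r: break
a=robot.grab_frame("scene")[100:280,120:280];b=robot.grab_frame("top")[150:330,200:360]
cv2.imwrite("pics/b2.png",cv2.resize(np.hstack([a,b]),None,fx=2.5,fy=2.5,interpolation=cv2.INTER_CUBIC)[:,:,::-1])
E
```

```text
False -0.20688830215026652 -0.3496425267658932 [ 0.1003 -0.2449 -0.8034] [-0.2606  0.0489  0.0116] 8.4333
False -0.20699889775469654 -0.14608099036056313 [ 0.2419 -4.6223  0.7861] [-1.3378 -0.0217 -0.0218] 11.9833
```

View pics/b2.png

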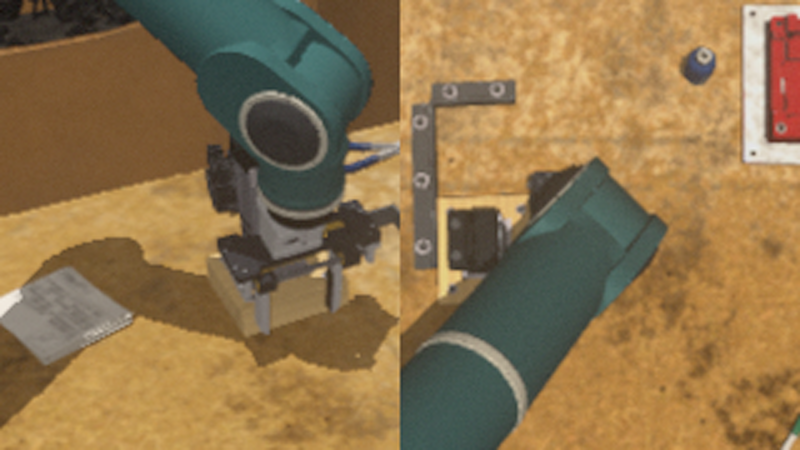

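The skid now stands beside the fence, with its left edge at crop (440,250). Next is the push along the fence to the stop.

```bash
python3 - <<'E'
from h import *
np.set_printoptions(precision=4,suppress=True)
def st(r=None):
    s=robot.get_state();d=s['ee_pos']-O;print(r,d@ux,d@uy,s['force'],s['moment'],s['time'])
robot.move_linear(W(-.207,-.22,ZT),.12)
robot.move_linear(W(-.23,-.24,.33),.2)
robot.move_ptp(W(-.32,-.069,.33),frame(ux,-1)); st(); print(robot.get_state()['qpos'])
robot.move_linear(W(-.312,-.069,ZT),.15); st()
r=robot.move_linear(W(-.27,-.069,ZT),.04,threshold=18); st(r)
r=robot.move_linear(W(-.165,-.069,ZT),.06,threshold=18); st(r)
r=robot.move_linear(W(-.140,-.069,ZT),.02,threshold=10); st(r)
a=robot.grab_frame("scene")[100:280,170:330];b=robot.grab_frame("top")[150:330,200:360]
cv2.imwrite("pics/c1.png",cv2.resize(np.hstack([a,b]),None,fx=2.5,fy=2.5,interpolation=cv2.INTER_CUBIC)[:,:,::-1])
E
```

```text
None -0.3197616061925589 -0.06981857413333141 [ 0.7021 -0.1481 -0.0605] [-0.0004  0.206   0.0266] 15.4083
[-1.4088 -0.2643  0.8048  2.047   0.3277  1.1287  0.8847]
None -0.31184985047953157 -0.06889508531392272 [-0.8924  0.1237  0.2072] [-0.0024  0.1431  0.0261] 17.5583
False -0.27038456572805253 -0.06916604454257204 [-6.3813  0.0506  4.4456] [-0.0318  1.4001 -0.0491] 18.7583
False -0.1655217074118151 -0.06918439133269948 [-5.6405  0.0425  3.7986] [-0.0486  1.4463  0.0225] 20.6583
True -0.15722870791178808 -0.06915260518896711 [-3.0962 -1.2156  2.3141] [0.0836 0.6914 0.0251] 21.3
```

View pics/c1.png

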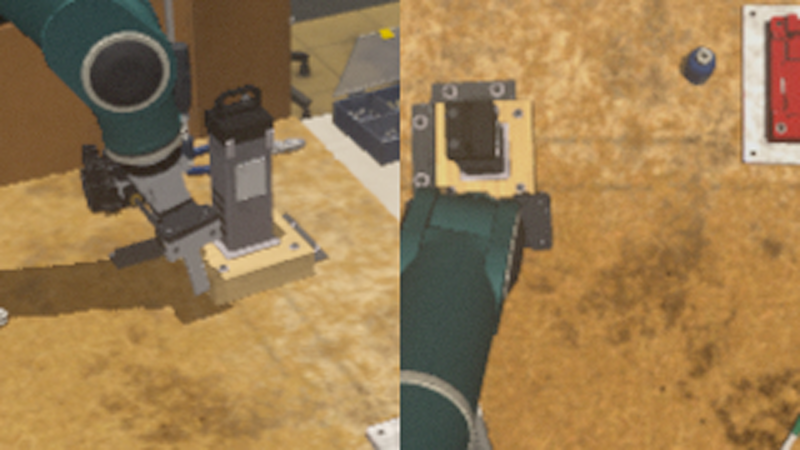

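The skid has reached the stop (crop 465,100). I'll press a bit harder, then push it into the fence.

```bash
cat >> h.py <<'E'
def st(r=None):
    s=robot.get_state();d=s['ee_pos']-O;print(r,d@ux,d@uy,s['force'],s['moment'],s['time'])
def shot(name,r=(165,255),c=(200,300),k=6):
    cv2.imwrite(f"pics/{name}.png",cv2.resize(robot.grab_frame("top")[r[0]:r[1],c[0]:c[1],::-1],None,fx=k,fy=k,interpolation=cv2.INTER_CUBIC))
E
python3 - <<'E'
from h import *
np.set_printoptions(precision=4,suppress=True)
r=robot.move_linear(W(-.140,-.069,ZT),.015,threshold=18); st(r)
robot.move_linear(W(-.20,-.069,ZT),.12)
robot.move_linear(W(-.24,-.11,.33),.2)
robot.move_ptp(W(-.08,-.22,.33),frame(uy,1)); st(); print(robot.get_state()['qpos'])
robot.move_linear(W(-.076,-.19,ZT),.15); st()
r=robot.move_linear(W(-.076,-.13,ZT),.02,threshold=18); st(r)
r=robot.move_linear(W(-.076,-.12,ZT),.015,threshold=18); st(r)
robot.move_linear(W(-.076,-.21,ZT),.12)
robot.move_linear(W(-.15,-.40,.33),.25); st()
shot("d1")
E
```

```text
True -0.15720964047300623 -0.06911603873676823 [-2.6142 -0.8074  0.9761] [-0.0173  0.6145  0.0052] 21.8167
None -0.08030515302213288 -0.21941604249335853 [ 0.2832 -0.1188 -0.0685] [-0.1962  0.0551 -0.0443] 25.0333
[-0.6103  0.634   1.0815  1.3964 -0.7305  1.5339  0.5206]
None -0.07570505354670502 -0.1900839351915843 [-0.2352  0.2736 -0.0399] [-0.2673  0.0466 -0.0121] 27.1917
True -0.07576654939028254 -0.1433122737441234 [ 2.7541 -3.1902  0.8343] [-0.9166 -0.128   0.0899] 29.3833
True -0.07583395930038404 -0.14332607706224043 [ 0.2773 -3.8527  2.7236] [-1.0132 -0.0712  0.0382] 29.9583
None -0.14991260179932972 -0.3991402735543226 [-0.2718  0.3573 -0.3032] [-0.2612  0.0509  0.0098] 32.2667
```

View pics/d1.png

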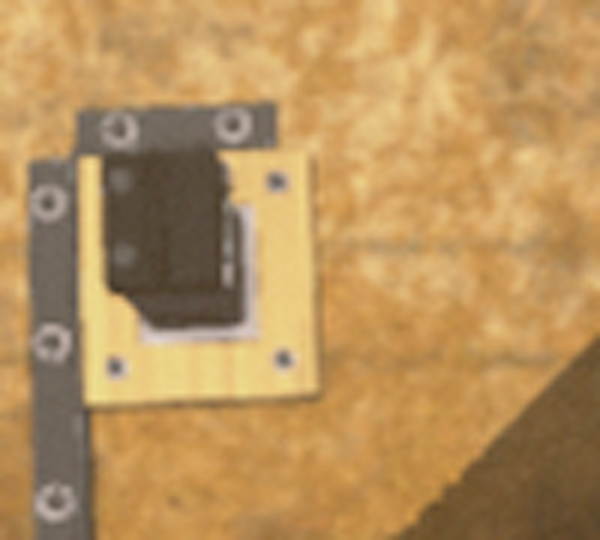

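The picture shows the skid in the corner: far-left (78,157), near-left (84,405), right edge (311,150)-(319,396). My yaw estimate could be a few mrad off, so I'll seat it with closed fingers at mid-edge. That lets the bars set the alignment.

```bash
python3 - <<'E'
from h import *
np.set_printoptions(precision=4,suppress=True)
T=lambda p:(np.array(p)+.5)/6-.5+[200,165]
w=onplane("top",T([(78,157),(311,150),(319,396),(84,405)]),.04);print(w,w.mean(0),(w.mean(0)-O)@np.c_[ux,uy])
print([np.arctan2(v[1],v[0]) for v in(w[0]-w[3],w[1]-w[2])],[np.arctan2(v[0],-v[1]) for v in(w[1]-w[0],w[2]-w[3])])
robot.gripper_to(0.0)
robot.move_linear(W(-.076,-.19,ZT),.2); st()
r=robot.move_linear(W(-.076,-.12,ZT),.02,threshold=20); st(r)
robot.move_linear(W(-.076,-.20,ZT),.12)
robot.move_linear(W(-.20,-.25,.33),.25)
robot.move_ptp(W(-.24,-.067,.33),frame(ux,-1)); st()
robot.move_linear(W(-.195,-.067,ZT),.17)
r=robot.move_linear(W(-.130,-.067,ZT),.025,threshold=20); st(r)
robot.move_linear(W(-.21,-.067,ZT),.12)
robot.move_linear(W(-.30,-.10,.33),.25); st()
T=robot.grab_frame("top")[165:255,200:300];S=robot.grab_frame("scene")[140:230,205:305]
cv2.imwrite("pics/e1.png",cv2.resize(np.hstack([T,S]),None,fx=4,fy=4,interpolation=cv2.INTER_CUBIC)[:,:,::-1])
E
```

```text
[[0.7271 0.2213 0.04  ]
 [0.7313 0.0917 0.04  ]
 [0.5936 0.0859 0.04  ]
 [0.5885 0.2147 0.04  ]] [0.6601 0.1534 0.04  ] [-0.0748 -0.0674]
[np.float64(0.04707793851183659), np.float64(0.04173050348589417)] [np.float64(0.032998150187279855), np.float64(0.0394515360489359)]
None -0.07574853963056746 -0.19063643886628828 [ 0.3691 -0.2653  0.2799] [-0.2889  0.0762 -0.0238] 35.575
True -0.07604794257250895 -0.1430510050234001 [ 0.5837 -2.1957  2.3331] [-0.8426 -0.1107  0.0155] 37.8667
None -0.23975789697874036 -0.06792334350165989 [-0.1395  0.0141 -0.2982] [ 0.0007  0.1563 -0.0151] 40.9667
True -0.1569772189723573 -0.06701709389982478 [-3.2904 -0.198   1.9489] [0.1055 0.7874 0.0356] 44.45
None -0.3000958941484958 -0.10007503515302968 [-0.5752 -0.4541 -0.2322] [-0.022   0.1804  0.0103] 47.15
```

View pics/e1.png

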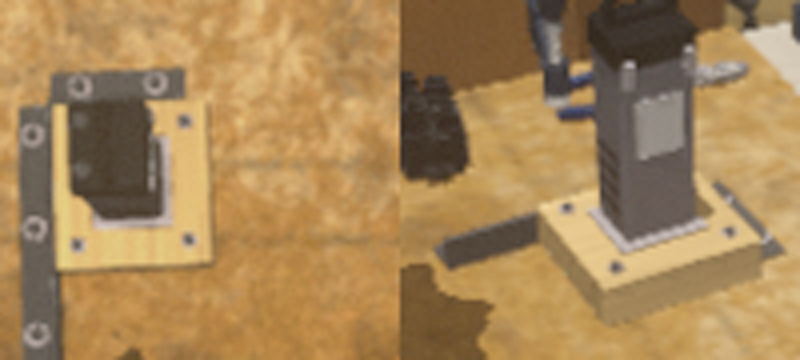

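The top half shows the skid flush at the stop (55,100)-(210,100) and along the fence (57,268). In the scene half it sits against both bars with no gap visible. Repeat pushes stopped rigidly within 0.3 mm of the earlier ones, and the robot is clear.

```bash
python3 -c "
from rig import robot
print(robot.sign_off())"
```

```text
the job is handed in; nothing more can be done
None
```

The battery pack's skid sits square and snug against both the side fence and the end stop, pushed only on the skid edge, and I handed the job in at about 47 s with the arm clear.

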